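# Take a sweetness reading on the marked apple

## Robot

A 6-joint arm with a two-finger parallel gripper is mounted at the origin on the work surface. World frame = base frame: x ahead of the robot, y to its left, z up, the work surface at z = 0. Lengths are in m, angles in rad, forces in N, time in s.
With the tool pointing down it reaches from about 0.35 to 0.975 m from the base axis. Payload 4.9 kg.
Tool frame: the origin (TCP) lies at the very end of the fingers, on their centre line; the grasp point (between the pads) lies 19 mm behind it (manip.hold_point_z is the distance from the TCP to the grasp point, in m); z points along the fingers, x is the direction in which the jaws open and shut, and the axes are right-handed (so a half turn about z gives the same grasp; the last joint's range is limited). The gripper opens to 85 mm and grips with 20 to 120 N. Pads are 22 mm wide; open, the fingers measure 114 mm over their backs; the gripper's body (76 mm by 85 mm) begins 54 mm behind the grasp point. The pads swing forward as they close: fully open they stand 13 mm farther back than shut.
Start: joints at [-1.333, 0.053, 1.613, -0, 1.476, -0.119], TCP at [0.218, -0.586, 0.231] pointing down, gripper open.
Joint ranges: [-3.01, 3.01], [-1.01, 2.22], [0.06, 2.58], [-1.02, 4.17], [0.09, 2.62], [-3.14, 3.14]. Speed limits (rad/s): [2.57, 2.57, 3.14, 3.14, 3.14, 3.14].

## Interface

Orientations are given as a unit quaternion [w, x, y, z].
In Python, from plant import manip gives the robot as it stands.
- The arm moves only by the shell command python3 -m handwheel 'ROWS' [OPENING]. ROWS is JSON, a list of rows, each an object of numbers: "dx", "dy", "dz": the shift along the tool's x, y, z in m; "ax", "ay", "az": the turn, a rotation vector about the tool's x, y, z in rad. In form: [{"dx": .., "dy": .., "dz": .., "ax": .., "ay": .., "az": ..}, ...]. A call has 1 to 5 rows; each row is the pose to reach, as a shift and turn from the pose commanded when the call began, along the tool's axes at that moment; what a row does not reach only later rows make up. A row lasts 1/8 s, in which the tool goes at most 62.5 mm and 10.7 degrees, less where a joint would pass 70% of its speed; a pose out of reach is approached as far as the arm can. A call with a gripper value outside its range is refused whole. OPENING is the closure in counts, from 0 (fully open) to 255 (shut), set as the call begins (- or left out, the last holds). The fingers move at their own pace and stop on an object; the grip force is fixed at half the most. Time passes only in rows, so rows that repeat a pose let the fingers close. It gives the time, the measured TCP pose, the force and the opening at its end, in the units of the state.
- manip.state(): the state, without advancing time (a new reading comes with each control period).
- manip.grab_frame(name): name is "scene" or "top" or "wrist"; returns a dict with "image" (384x512x3 uint8, blue, green, red), "z_map" (384x512 float32, m along the optical axis (not along the pixel's ray), 0 where there is no reading), "K" (3x3 intrinsics, pixels), "xyz" and "rotation" of the camera in the world. Camera axes: x right, y up, looking along -z (the intrinsics and any distortion apply to the point x, -y, -z); pixel columns grow to the right and rows downward; lengths in m; the calibration is good to about 2 mm. A picture is of the moment at which its call begins.
- manip.job_done(): hands the job in, once; it reports no verdict.
The state is a dict: "time": time; "joint_pos": joint angles; "joint_vel": joint speeds; "joint_efforts": joint torques, N m; "tool_pos": TCP position; "tool_rot": TCP orientation; "contact_force": force on the tool from outside, world axes, zero at the start; "ft_torque": the same for the moment, N m; "gripper_width": opening from 0.0 (shut) to 1.0 (fully open).
Only numpy, scipy, OpenCV 4.12 (cv2) and the standard library are available. Lean on these libraries where they do the work, as an engineer would, in place of code of your own. Each camera call takes 0.05 s, during which the arm holds its last target.

## Task

Lift the handheld sweetness meter out of its charging cradle and set its rubber cup flush on the marked apple, centred in the pen ring and square to the skin there, pressed lightly so that the soft cup is squashed about halfway (about 4 N). Do it gently, without bruising the apple or rolling it in its pocket, and leave the other apples and the jar alone. Keep the meter steady on the spot for at least two seconds for the reading and finish still holding it there.

Things in the scene. Friction and masses are not known exactly. Their poses are not given: they have to be found in the camera images.
- meter: Handheld sweetness meter, 0.25 kg, upright in the cradle, nose down. Origin: centre of the relaxed rubber cup's free face; z runs up the meter's mid-axis. Along z: cup (30 mm across) and collar 0-34 mm; pale shell 34-110 mm, 36 mm thick (x), 56 mm wide (y), screen on +x; dark rubber grip 110-166 mm, 32 mm thick (x), 44 mm wide (y). Centre of mass about 87 mm up.
- cup_face (a point): Centre of the free face of the meter's rubber cup, the end that goes on the fruit (30 mm outside, hole 20 mm); z points back up the meter to its grip. At meter's origin while the cup is relaxed; moves up the meter's z as the cup is squashed.
- cup (a joint): How far the soft rubber cup is squashed along the meter's z: 0 relaxed, 0.008 m fully flat. Springy, 1 N per mm (4 N at half, 8 N just flat; then it is hard).
- cradle: Black charging cradle, fixed. Foot 100 x 120 x 10 mm; well 58 (x) by 74 mm (y) outside, top 73 mm above the table. Origin: centre of its underside, z up. The meter (axes as the cradle's within 0.04 rad) stands in the well with 2-3 mm play, shell on ledges, cup face hanging free 16 mm above the table. It comes out straight up; raised 60 mm it is clear of the well.
- apple_marked: Apple with a pen ring on its cheek: yellow-green, 84 mm across, 0.28 kg, loose, lying on its side in a pocket of the crate. Where it matters it is a ball of radius 42 mm about the point 42 mm above its origin. Origin: its lowest point; z up; y along the core, stem towards +y.
- spot (a point): Centre of the pen ring, on the skin of the marked apple's upper half. z: outward normal of the skin there, leaning 20 degrees from vertical towards the apple's +x. The thin dark ring is 40 mm across: the cup goes inside it with 5 mm to spare all round. Seated, the cup's face centre lies 1.2 mm below the spot, as the skin bulges into the cup.
- apple_a: Unmarked apple, same size, colour and mass as the marked one, loose in another pocket. Origin: its lowest point. To be left alone.
- apple_b: Unmarked apple like apple_a, in another pocket. To be left alone.
- apple_c: Unmarked apple like apple_a, in another pocket. To be left alone.
- crate: Low wooden fruit crate, fixed: 220 mm (x) by 310 mm (y), slat walls 73 mm high, corner posts 92 mm. Pulp liner with pockets (60 mm holes) at x = -47, +47 mm and y = -95, 0, +95 mm; four hold apples, whose tops are 96 mm above the table. Origin: centre of its underside, z up.
- jar: Jar of pepper paste with a white lid, 68 mm across and 105 mm high, standing loose on the table beyond the cradle. Origin at the centre of its underside. To be left alone.
Not all that is in view belongs to the job. Of the things that look like the cradle, take the one that is farthest to the robot's left at the start. There is more than one size of the meter; the job needs the larger.

How it is judged:
On the way, in this order (a step that is already met when the one before it is completed fails the run):
1. the meter is lifted clear of its cradle in the fingers (z of cup_face in the frame of cradle above 0.075 m and contact force between the fingers and meter above 2 N and contact force between meter and cradle below 0.1 N), for 0.2 s.
2. the cup sits flush inside the pen ring under light pressure, steady for two seconds (distance between cup_face and spot below 0.006 m and angle between the z axis of cup_face and the z axis of spot, either way round below 0.14 rad and value of joint cup between 0.0015 and 0.0065 m and contact force between meter and apple_marked between 1 and 8 N and contact force between the fingers and meter above 2 N and contact force between the arm and apple_marked below 0.1 N and contact force between meter and cradle below 0.1 N and contact force between meter and crate below 0.1 N and contact force between meter and apple_a below 0.1 N and contact force between meter and apple_b below 0.1 N and contact force between meter and apple_c below 0.1 N and linear speed of meter below 0.01 m/s and distance of each of spot, apple_a, apple_b, apple_c, jar from where it was at the start of the episode below 0.01 m and z of apple_marked in the frame of crate below 0.025 m), for 2 s.
At the end, for the whole second after the job is handed in: The meter, held in the fingers, touches only the marked apple: cup centre within 6 mm of the ring's centre, square to the skin within 8 degrees, squashed 1.5 to 6.5 mm, 1 to 8 N, still; the spot and the other apples and jar within 10 mm of their starts (all of step 2); the arm keeps its last pose, push and grip.
It fails at once if the marked apple is bruised: pressed with more than 14 N (contact force between any of meter, the arm and apple_marked above 14 N).
It fails at once if the marked apple is rolled or pushed out of its place by more than 20 mm (distance of spot from where it was at the start of the episode above 0.02 m).
It fails at once if another apple is moved by more than 10 mm (distance of any of apple_a, apple_b, apple_c from where it was at the start of the episode above 0.01 m).
It fails at once if the jar is moved by more than 10 mm (distance of jar from where it was at the start of the episode above 0.01 m).
It also fails if it takes over 38 s, if anything falls off the work surface, if the arm or the gripper's body presses on something with over 40 N, if the wrist force passes 120 N, or if a joint passes its speed limit or range.

## Working session

There is one attempt and no reset: what is moved stays moved. The work goes in short steps, Python scripts to look and compute and a shell command to move; the robot and the scene stay as the last step left them, time stands still between calls to the robot, and variables do not carry over. Pictures are saved under pics/ and viewed, and the job is handed in when it is done.

```bash
ls; mkdir -p pics; python3 - <<'E'
from plant import manip
import cv2,pickle
print(manip.state(), manip.hold_point_z)
for n in ["scene","top","wrist"]:
    f=manip.grab_frame(n); pickle.dump(f,open(f"pics/{n}0.pkl","wb")); cv2.imwrite(f"pics/{n}0.png",f["image"]); print(n,f["K"],f["xyz"],f["rotation"],{k:v for k,v in f.items() if k not in("image","z_map","K","xyz","rotation")})
E
```

```text
pics
{'time': 0.0, 'joint_pos': array([-1.33302442e+00,  5.33879376e-02,  1.61429837e+00, -1.88938056e-05,
        1.47598764e+00, -1.19005268e-01]), 'joint_vel': array([ 0.00023857,  0.00069772, -0.00286581,  0.00024162, -0.00049246,
        0.00183503]), 'joint_efforts': array([-3.50687369e-03, -3.93692493e+01, -3.70176101e+01, -3.17300464e-04,
        7.09454980e-03, -3.98947137e-06]), 'tool_pos': array([ 0.21812982, -0.58503573,  0.23004113]), 'tool_rot': array([-6.83848702e-04,  8.21357537e-01, -5.70412757e-01, -7.84466888e-04]), 'contact_force': array([ 0.31043423,  0.53637798, -1.04906662]), 'ft_torque': array([-0.05194984, -0.00048663, -0.0049741 ]), 'gripper_width': 1.0042617307051285} 0.0187
scene [[388.75917764   0.         254.76733372]
 [  0.         388.75917764 197.29010249]
 [  0.           0.           1.        ]] [ 1.21256773 -0.20754611  0.89347635] [0.69677831 0.26902842 0.23425563 0.62229253] {}
top [[414.6081645    0.         260.68090537]
 [  0.         414.6081645  190.83530303]
 [  0.           0.           1.        ]] [ 0.37015829 -0.12292334  1.33080824] [ 0.71462578  0.02238519 -0.03250503 -0.69839267] {}
wrist [[281.18361923   0.         257.52161188]
 [  0.         281.18361923 192.302286  ]
 [  0.           0.           1.        ]] [ 0.29536458 -0.55556441  0.37273456] [ 0.81076513 -0.13121452  0.09229242 -0.56296071] {}
```

View pics/scene0.png

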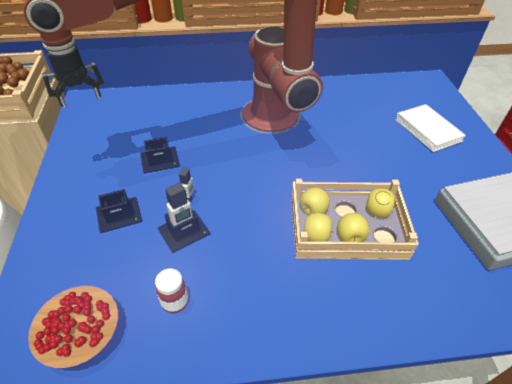

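View pics/top0.png

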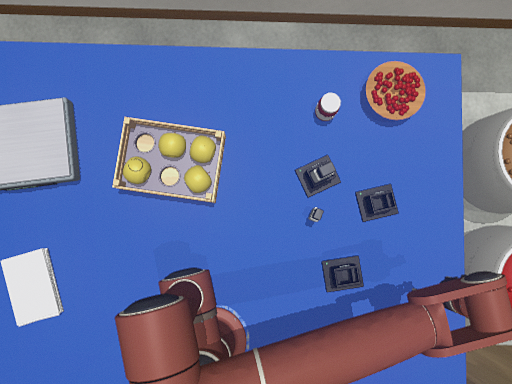

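View pics/wrist0.png

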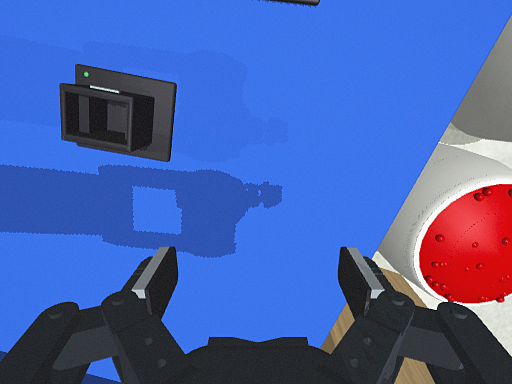

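The scene view shows the crate at (352,220), with the ringed apple at (382,203). The large meter is in its cradle at (180,215), the small meter at (186,183), empty cradles at (160,155) and (118,210), and the jar at (171,290).

In the top view the cradle candidates are (318,175), (377,203) and (343,273). The smallest column, farthest to the robot's left, is (318,175), and it holds the large meter. I'll confirm that in a crop.

```bash
cat > h.py <<'E'
import numpy as np,cv2,pickle
from scipy.spatial.transform import Rotation as R
def rot(q): return R.from_quat([q[1],q[2],q[3],q[0]])
def load(n): return pickle.load(open(f"pics/{n}.pkl","rb"))
def rays(f,uv):
    K=f["K"];uv=np.atleast_2d(uv).astype(float)
    d=np.c_[(uv[:,0]-K[0,2])/K[0,0],-(uv[:,1]-K[1,2])/K[1,1],-np.ones(len(uv))]
    return rot(f["rotation"]).apply(d)
def plane(f,uv,z):
    d=rays(f,uv);o=np.array(f["xyz"]);return o+d*((z-o[2])/d[:,2])[:,None]
def cloud(f):
    h,w=f["z_map"].shape;u,v=np.meshgrid(np.arange(w),np.arange(h))
    uv=np.c_[u.ravel(),v.ravel()];P=np.array(f["xyz"])+rays(f,uv)*f["z_map"].ravel()[:,None]
    return P.reshape(h,w,3)
def proj(f,P):
    p=rot(f["rotation"]).inv().apply(np.atleast_2d(P)-np.array(f["xyz"]));K=f["K"]
    return np.c_[K[0,0]*p[:,0]/-p[:,2]+K[0,2],K[1,1]*-p[:,1]/-p[:,2]+K[1,2]]
E
python3 - <<'E'
from h import *
t=load("top0");s=load("scene0")
c=lambda f,x,y,w,h,k:cv2.resize(f["image"][y:y+h,x:x+w],(w*k,h*k),interpolation=cv2.INTER_CUBIC)
a=c(t,285,145,120,70,3);b=c(t,110,110,120,100,3)
d=c(s,140,160,80,90,4);e=c(s,290,170,130,95,3)
cv2.imwrite("pics/c1.png",cv2.vconcat([a,b]));
e=cv2.copyMakeBorder(e,0,360-e.shape[0],0,0,0);cv2.imwrite("pics/c2.png",cv2.hconcat([d,e]))
for n,f,pts in [("top",t,[(318,175),(377,203),(343,273),(328,104),(135,163),(137,175),(172,146),(203,149),(197,179),(250,250),(315,215),(323,170)]),("scene",s,[(180,232),(380,198),(120,240)])]:
    C=cloud(f)
    for u,v in pts: print(n,u,v,C[v,u].round(4))
E
```

```text
top 318 175 [ 0.5131 -0.3042  0.1381]
top 377 203 [ 0.4429 -0.5143  0.0088]
top 343 273 [ 0.2189 -0.4069  0.0075]
top 328 104 [ 0.7335 -0.3368  0.1058]
top 135 163 [0.5413 0.2385 0.094 ]
top 137 175 [0.5061 0.2329 0.0873]
top 172 146 [0.5954 0.13   0.095 ]
top 203 149 [0.5886 0.0368 0.0946]
top 197 179 [0.4977 0.0518 0.0934]
top 250 250 [ 0.2844 -0.1111  0.0016]
top 315 215 [ 0.3976 -0.3001  0.1161]
top 323 170 [ 0.5222 -0.3112  0.1825]
scene 180 232 [ 0.5622 -0.3286  0.0438]
scene 380 198 [0.5412 0.2272 0.0913]
scene 120 240 [ 0.5396 -0.5004  0.0017]
```

View pics/c1.png

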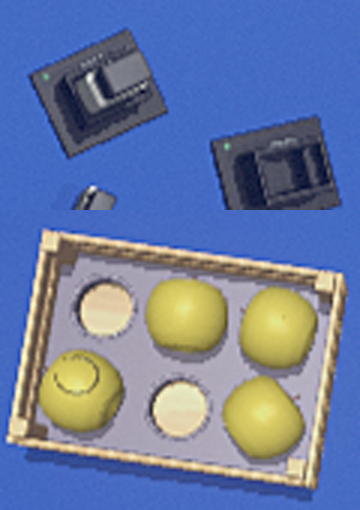

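View pics/c2.png

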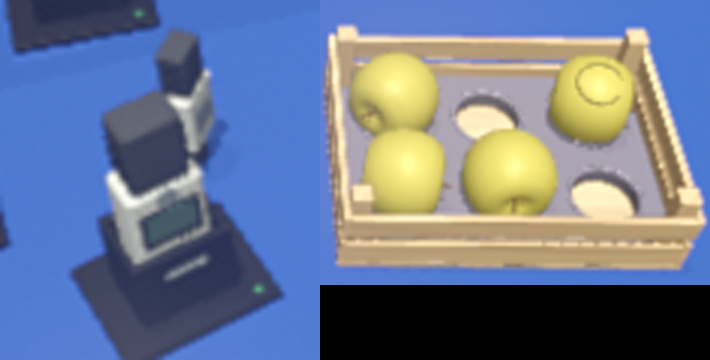

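The crop confirms it: the cradle at top (318,175) holds the large meter, 0.182 m tall, which matches 16+166 mm. The small meter at (315,215) is only 0.116 m tall and stands on its own. The ring is on the apple at (135,170). Next I'll measure exactly.

```bash
python3 - <<'E'
from h import *
from scipy.optimize import least_squares
t=load("top0");s=load("scene0")
for n,f in (("top",t),("scene",s)):
    C=cloud(f);im=f["image"];hsv=cv2.cvtColor(im,cv2.COLOR_BGR2HSV)
    P=C.reshape(-1,3)
    # grip top
    m=(P[:,2]>.174)&(P[:,2]<.195)&(abs(P[:,0]-.515)<.08)&(abs(P[:,1]+.31)<.08)
    r=cv2.minAreaRect((P[m,:2]*1000).astype(np.float32));print(n,"griptop",m.sum(),r,P[m].mean(0).round(4))
    m=(P[:,2]>.005)&(P[:,2]<.016)&(abs(P[:,0]-.515)<.09)&(abs(P[:,1]+.31)<.09)
    r=cv2.minAreaRect((P[m,:2]*1000).astype(np.float32));print(n,"foot",m.sum(),r)
    m=(P[:,2]>.066)&(P[:,2]<.077)&(abs(P[:,0]-.515)<.09)&(abs(P[:,1]+.31)<.07)
    r=cv2.minAreaRect((P[m,:2]*1000).astype(np.float32));print(n,"well",m.sum(),r)
    # crate
    # apple
    m=((hsv[...,0]>20)&(hsv[...,0]<36)&(hsv[...,1]>110)).reshape(-1)&(P[:,2]>.055)&(np.hypot(P[:,0]-.525,P[:,1]-.236)<.055)
    A=P[m];g=least_squares(lambda c:np.linalg.norm(A-c,axis=1)-.042,[.525,.235,.054],loss="soft_l1",f_scale=.002);print(n,"apple",m.sum(),g.x.round(4),np.std(g.fun).round(4))
    c=g.x
    # ring: dark pixels on apple via blackhat
    gray=cv2.cvtColor(cv2.resize(im,None,fx=4,fy=4,interpolation=cv2.INTER_CUBIC),cv2.COLOR_BGR2GRAY)
    bh=cv2.morphologyEx(gray,cv2.MORPH_BLACKHAT,cv2.getStructuringElement(cv2.MORPH_ELLIPSE,(25,25)))
    v,u=np.nonzero(bh>25);uv=np.c_[(u+.5)/4-.5,(v+.5)/4-.5]
    d=rays(f,uv);d/=np.linalg.norm(d,axis=1)[:,None];o=np.array(f["xyz"])-c
    b=d@o;disc=b*b-(o@o-.042**2);k=disc>0
    Q=o+d[k]*(-b[k]-np.sqrt(disc[k]))[:,None];W=bh[v,u][k];uvk=uv[k]
    el=np.arccos(Q[:,2]/.042);kk=np.degrees(el)<55;Q=Q[kk];uvk=uvk[kk]
    # robust circle on the sphere: q.n = cos(theta)*R, theta=asin(20/42)
    h0=.042*np.cos(np.arcsin(20/42))
    n0=np.array([.3,0,.95])
    for th in (.004,.002,.0015):
        g=least_squares(lambda p:(Q@(p/np.linalg.norm(p))-h0),n0,loss="soft_l1",f_scale=.0005);n0=g.x/np.linalg.norm(g.x)
        k=abs(Q@n0-h0)<th;Q=Q[k];uvk=uvk[k]
    print(n,"ring",len(Q),"normal",n0.round(4),"tilt",np.degrees(np.arccos(n0[2])).round(2),"azi",np.degrees(np.arctan2(n0[1],n0[0])).round(2),"spot",(c+.042*n0).round(4),"px",proj(f,c+.042*n0))
    vis=cv2.resize(im,None,fx=4,fy=4,interpolation=cv2.INTER_CUBIC)
    for a in uvk: cv2.circle(vis,tuple(((a+.5)*4).astype(int).tolist()),0,(0,0,255),-1)
    p=((proj(f,c+.042*n0)[0]+.5)*4).astype(int);cv2.circle(vis,tuple(p.tolist()),3,(255,0,0),-1)
    cv2.imwrite(f"pics/ring_{n}.png",vis[max(p[1]-150,0):p[1]+150,max(p[0]-150,0):p[0]+150])
a=cv2.imread("pics/ring_top.png");b=cv2.imread("pics/ring_scene.png");cv2.imwrite("pics/ring.png",cv2.hconcat([a,b]))
E
```

```text
top griptop 179 ((527.5974731445312, -322.1705017089844), (31.591115951538086, 45.198158264160156), 28.087621688842773) [ 0.527  -0.3215  0.1814]
top foot 663 ((514.4661865234375, -309.9470520019531), (177.98086547851562, 177.49847412109375), 1.0798954963684082)
top well 159 ((527.5868530273438, -321.58489990234375), (58.06303024291992, 75.32186126708984), 26.349485397338867)
top apple 499 [0.5262 0.2451 0.0545] 0.002
top ring 677 normal [ 0.2905 -0.1639  0.9427] tilt 19.49 azi -29.43 spot [0.5384 0.2382 0.0941] px [[135.06628022 163.95302005]]
scene griptop 173 ((528.5686645507812, -324.6662902832031), (32.57451248168945, 43.787296295166016), 22.70940399169922) [ 0.5313 -0.3241  0.1797]
scene foot 600 ((529.4077758789062, -324.3042907714844), (101.63627624511719, 119.92947387695312), 25.756362915039062)
scene well 203 ((499.0203857421875, -332.36761474609375), (129.96408081054688, 82.43167114257812), 15.328890800476074)
scene apple 523 [0.5263 0.2421 0.0525] 0.0017
scene ring 640 normal [ 0.291  -0.1294  0.9479] tilt 18.57 azi -23.97 spot [0.5385 0.2366 0.0923] px [[383.06766303 196.76449164]]
```

View pics/ring.png

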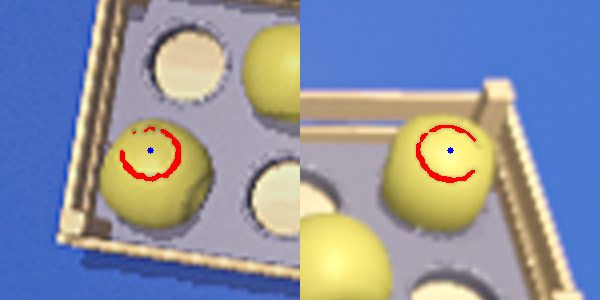

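Both views agree on the meter axis at about (0.528, -0.323) and yaw of about 26°, with the well and foot matching the given sizes. The spot is near (0.5385, 0.2375, 0.094), tilted about 19-20° towards azimuth -27°. I'll grip across the 44 mm width (tool x at -64°) and keep the wrist camera on the ring side.

```bash
cat > go.py <<'E'
from h import *
from plant import manip
import sys
def down(xang):
    a=np.radians(xang);x=np.array([np.cos(a),np.sin(a),0]);z=np.array([0,0,-1.]);return np.c_[x,np.cross(z,x),z]
def need(pos,Rm):
    st=manip.state();Rc=rot(st["tool_rot"])
    d=Rc.inv().apply(np.array(pos)-st["tool_pos"]);w=(Rc.inv()*R.from_matrix(Rm)).as_rotvec()
    print("t",round(st["time"],2),"d",d.round(4),"w",w.round(4),"F",st["contact_force"].round(2),"T",st["ft_torque"].round(3),"grip",round(st["gripper_width"],3),"q",st["joint_pos"].round(3))
E
python3 -c "
from go import *
need([.528,-.323,.23],down(-64))"
```

```text
t 0.15 d [-0.1375 -0.3819  0.0006] w [-0.0003  0.0015 -0.097 ] F [ 0.04 -0.07  0.06] T [ 0.029 -0.028 -0.006] grip 0.997 q [-1.333  0.053  1.614  0.     1.476 -0.119]
```

```bash
python3 -m handwheel '[{"dx":-0.015,"dy":-0.04,"az":-0.02},{"dx":-0.033,"dy":-0.09,"az":-0.05},{"dx":-0.05,"dy":-0.14,"az":-0.097},{"dx":-0.068,"dy":-0.19,"az":-0.097},{"dx":-0.086,"dy":-0.24,"az":-0.097}]' 0; python3 -c "
from go import *
need([.528,-.323,.23],down(-64))"
```

```text
t 0.15 d [-0.1375 -0.3819  0.0006] w [-0.0003  0.0015 -0.097 ] F [ 0.04 -0.07  0.06] T [ 0.029 -0.028 -0.006] grip 0.997 q [-1.333  0.053  1.614  0.     1.476 -0.119]invalid input at $[0]: expected keys dx, dy, dz, ax, ay, az
```

```bash
python3 -m handwheel '[{"dx":-0.015,"dy":-0.04,"dz":0,"ax":0,"ay":0,"az":-0.02},{"dx":-0.033,"dy":-0.09,"dz":0,"ax":0,"ay":0,"az":-0.05},{"dx":-0.05,"dy":-0.14,"dz":0,"ax":0,"ay":0,"az":-0.097},{"dx":-0.068,"dy":-0.19,"dz":0,"ax":0,"ay":0,"az":-0.097},{"dx":-0.086,"dy":-0.24,"dz":0,"ax":0,"ay":0,"az":-0.097}]' 0; python3 -c "
from go import *
need([.528,-.323,.23],down(-64))"
```

```text
time: 0.78
tool_pos: [0.4141, -0.4198, 0.231]
tool_rot: [-0.0, 0.848, -0.53, -0.0]
contact_force: [0.3, -0.1, 0.5]
gripper_width: 0.999
t 0.78 d [-0.0371 -0.1448  0.001 ] w [ 0.0001  0.0003 -0.0002] F [ 0.26 -0.11  0.47] T [-0.01   0.034 -0.1  ] grip 0.999 q [-0.918 -0.03   1.697  0.     1.475  0.199]
```

```bash
python3 -m handwheel '[{"dx":-0.013,"dy":-0.05,"dz":0,"ax":0,"ay":0,"az":0},{"dx":-0.025,"dy":-0.095,"dz":0,"ax":0,"ay":0,"az":0},{"dx":-0.035,"dy":-0.135,"dz":0,"ax":0,"ay":0,"az":0},{"dx":-0.037,"dy":-0.144,"dz":0,"ax":0,"ay":0,"az":0},{"dx":-0.037,"dy":-0.144,"dz":0,"ax":0,"ay":0,"az":0}]' 0; python3 -c "
from go import *
need([.528,-.323,.23],down(-64))
f=manip.grab_frame('wrist');pickle.dump(f,open('pics/w1.pkl','wb'));cv2.imwrite('pics/w1.png',f['image'])
P=cloud(f).reshape(-1,3)
st=manip.state();print(st['tool_pos'])
m=(P[:,2]>.176)&(P[:,2]<.19)&(abs(P[:,0]-.528)<.05)&(abs(P[:,1]+.323)<.05)
print(m.sum(),cv2.minAreaRect((P[m,:2]*1000).astype(np.float32)),P[m].mean(0))"
```

```text
time: 1.4
tool_pos: [0.5262, -0.3247, 0.2309]
tool_rot: [0.0, 0.848, -0.53, -0.0]
contact_force: [-0.3, 0.4, -0.4]
gripper_width: 0.999
t 1.4 d [-0.0007 -0.0023  0.0009] w [0.0008 0.0005 0.0009] F [-0.28  0.41 -0.38] T [ 0.031 -0.026  0.02 ] grip 0.999 q [-6.730e-01  3.800e-02  1.629e+00 -1.000e-03  1.476e+00  4.430e-01]
[ 0.52577447 -0.32523531  0.2309877 ]
2283 ((528.0672607421875, -322.3632507324219), (31.355342864990234, 43.70207214355469), 27.99239730834961) [ 0.52940456 -0.32201238  0.18128102]
```

View pics/w1.png

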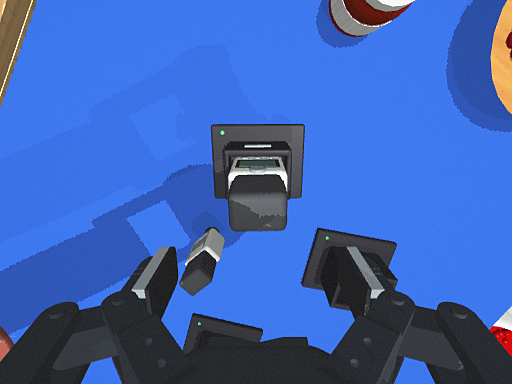

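The wrist view shows the large meter centred between the fingers at (258,205), the jar at the top (370,5) and the small meter at (203,262). The measured centre is (0.528, -0.3225), yaw about 28°, and the size matches 32x44.

```bash
python3 -c "
from go import *
need([.5283,-.3225,.132],down(-62.5))"
```

```text
t 1.45 d [-0.0013 -0.0036  0.099 ] w [ 0.0008  0.0004 -0.0264] F [-0.59 -0.73 -0.35] T [-0.022  0.013  0.011] grip 0.999 q [-6.740e-01  3.800e-02  1.629e+00 -1.000e-03  1.476e+00  4.430e-01]
```

```bash
python3 -m handwheel '[{"dx":-0.001,"dy":-0.003,"dz":0.02,"ax":0,"ay":0,"az":-0.026},{"dx":-0.001,"dy":-0.003,"dz":0.05,"ax":0,"ay":0,"az":-0.026},{"dx":-0.001,"dy":-0.003,"dz":0.08,"ax":0,"ay":0,"az":-0.026},{"dx":-0.001,"dy":-0.003,"dz":0.098,"ax":0,"ay":0,"az":-0.026},{"dx":-0.001,"dy":-0.003,"dz":0.098,"ax":0,"ay":0,"az":-0.026}]' 0; python3 -c "
from go import *
need([.5283,-.3225,.132],down(-62.5))"
```

```text
time: 2.08
tool_pos: [0.5271, -0.3221, 0.1307]
tool_rot: [-0.0, 0.855, -0.519, -0.002]
contact_force: [-0.8, -0.1, 0.3]
gripper_width: 1.001
t 2.08 d [ 0.0009 -0.0009 -0.0013] w [ 0.0018  0.004  -0.0007] F [-0.79 -0.07  0.3 ] T [-0.033 -0.039 -0.007] grip 1.001 q [-0.669  0.119  1.715 -0.     1.312  0.423]
```

```bash
python3 -m handwheel '[{"dx":0.0005,"dy":-0.0005,"dz":0,"ax":0,"ay":0,"az":0},{"dx":0.0005,"dy":-0.0005,"dz":0,"ax":0,"ay":0,"az":0},{"dx":0.0005,"dy":-0.0005,"dz":0,"ax":0,"ay":0,"az":0},{"dx":0.0005,"dy":-0.0005,"dz":0,"ax":0,"ay":0,"az":0},{"dx":0.0005,"dy":-0.0005,"dz":0,"ax":0,"ay":0,"az":0}]' 255; python3 -c "
from go import *
need([.5283,-.3225,.132],down(-62.5))"
```

```text
time: 2.7
tool_pos: [0.5301, -0.3232, 0.1351]
tool_rot: [0.0, 0.855, -0.519, 0.001]
contact_force: [-0.9, 1.9, 5.5]
gripper_width: 0.505
t 2.7 d [-0.0014  0.0012  0.0031] w [-0.0011 -0.0021 -0.    ] F [-0.86  1.9   5.52] T [ 0.151  0.116 -0.028] grip 0.505 q [-0.667  0.117  1.709  0.     1.313  0.423]
```

```bash
python3 -m handwheel '[{"dx":0,"dy":0,"dz":-0.005,"ax":0,"ay":0,"az":0},{"dx":0,"dy":0,"dz":-0.015,"ax":0,"ay":0,"az":0},{"dx":0,"dy":0,"dz":-0.03,"ax":0,"ay":0,"az":0},{"dx":0,"dy":0,"dz":-0.045,"ax":0,"ay":0,"az":0},{"dx":0,"dy":0,"dz":-0.06,"ax":0,"ay":0,"az":0}]'; python3 -c "
from go import *
need([.5283,-.3225,.232],down(-62.5))"
```

```text
time: 3.32
tool_pos: [0.5295, -0.323, 0.1949]
tool_rot: [0.0, 0.855, -0.519, 0.0]
contact_force: [0.7, -0.6, -2.0]
gripper_width: 0.509
t 3.33 d [-0.0009  0.0008 -0.0371] w [-0.0004 -0.0009 -0.0001] F [ 0.66 -0.58 -2.03] T [-0.002  0.009 -0.061] grip 0.509 q [-0.668  0.065  1.661 -0.     1.414  0.423]
```

```bash
python3 -m handwheel '[{"dx":0,"dy":0,"dz":-0.015,"ax":0,"ay":0,"az":0},{"dx":0,"dy":0,"dz":-0.035,"ax":0,"ay":0,"az":0},{"dx":0,"dy":0,"dz":-0.055,"ax":0,"ay":0,"az":0},{"dx":0,"dy":0,"dz":-0.07,"ax":0,"ay":0,"az":0},{"dx":0,"dy":0,"dz":-0.07,"ax":0,"ay":0,"az":0}]'; python3 -c "
from go import *
need([.5283,-.3225,.232],down(-62.5))
for n in ['scene','top','wrist']:
    f=manip.grab_frame(n);pickle.dump(f,open(f'pics/{n}2.pkl','wb'));cv2.imwrite(f'pics/{n}2.png',f['image'])
"
```

```text
time: 3.95
tool_pos: [0.53, -0.3234, 0.2657]
tool_rot: [0.0, 0.855, -0.519, 0.002]
contact_force: [0.4, 0.1, -2.2]
gripper_width: 0.505
t 3.95 d [-0.0017  0.0012  0.0336] w [-0.0015 -0.0033 -0.0002] F [ 0.44  0.07 -2.17] T [0.01  0.05  0.002] grip 0.505 q [-0.668  0.023  1.587  0.     1.529  0.423]
```

View pics/wrist2.png

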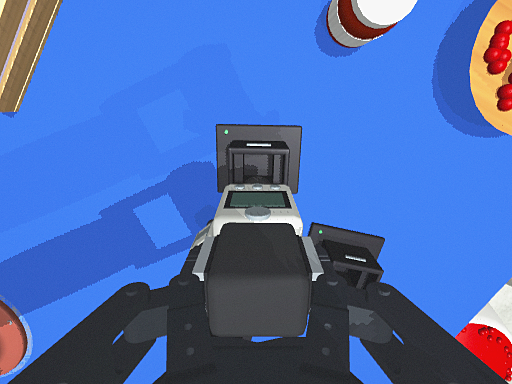

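View pics/scene2.png

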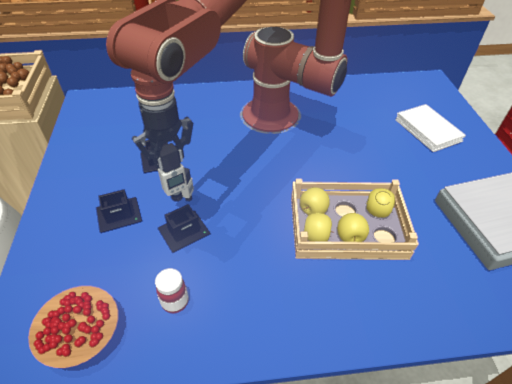

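The meter is clear: the scene view shows it hanging with its cup at (184,195), and the wrist shows it squarely between the pads. Now I'll measure its pose in the tool frame.

```bash
python3 - <<'E'
from go import *
st=manip.state();Rc=rot(st["tool_rot"]);tp=st["tool_pos"]
for n in ("scene2","wrist2","top2"):
    f=load(n);C=cloud(f);Q=Rc.inv().apply(C.reshape(-1,3)-tp);im=f["image"].reshape(-1,3).astype(int)
    ok=f["z_map"].ravel()>0
    m=ok&(abs(Q[:,0])<.045)&(abs(Q[:,1])<.04)&(Q[:,2]>-.07)&(Q[:,2]<.15)
    q=Q[m];c=im[m]
    v,u=np.nonzero(m.reshape(384,512));print(n,m.sum(),"z range",q[:,2].min().round(4),q[:,2].max().round(4),"px",u.min(),u.max(),v.min(),v.max())
    for a in np.arange(-.06,.15,.01):
        k=(q[:,2]>=a)&(q[:,2]<a+.01)
        if k.sum()>5: print(a.round(3),k.sum(),"x",np.percentile(q[k,0],[2,98]).round(4),"y",np.percentile(q[k,1],[2,50,98]).round(4),"col",c[k].mean(0).round())
E
```

```text
scene2 1478 z range -0.07 0.1161 px 147 187 133 201
-0.06 148 x [-0.0445  0.0422] y [-0.0144 -0.0077  0.0097] col [84. 62. 55.]
-0.05 205 x [-0.0339  0.0367] y [-0.015  -0.0092  0.0148] col [89. 70. 65.]
-0.04 105 x [-0.0318  0.0366] y [-0.015  -0.0124 -0.0037] col [90. 72. 67.]
-0.03 101 x [-0.0331  0.0367] y [-0.0151 -0.0124  0.0008] col [91. 72. 67.]
-0.02 94 x [-0.0305  0.0345] y [-0.0152 -0.0122 -0.0054] col [97. 79. 74.]
-0.01 64 x [-0.0258  0.0284] y [-0.0155 -0.0131 -0.0091] col [90. 69. 64.]
0.0 93 x [-0.0233  0.0276] y [-0.0175 -0.013   0.005 ] col [151. 148. 145.]
0.01 93 x [-0.0244  0.0298] y [-0.0181 -0.0149  0.0079] col [161. 161. 158.]
0.02 75 x [-0.0233  0.0294] y [-0.0183 -0.0157  0.0076] col [122. 115. 107.]
0.03 78 x [-0.0236  0.0295] y [-0.0186 -0.0159  0.0109] col [114. 106.  92.]
0.04 69 x [-0.0214  0.0297] y [-0.0179 -0.016   0.0035] col [114. 106.  93.]
0.05 72 x [-0.0242  0.0298] y [-0.018  -0.0153  0.0091] col [117. 107. 101.]
0.06 74 x [-0.0224  0.0295] y [-0.0183 -0.0152  0.0073] col [155. 153. 149.]
0.07 50 x [-0.024   0.0297] y [-0.0177 -0.0157  0.0054] 
[... 1613 characters left out ...]
[-0.0111  0.0091] y [-0.0127 -0.0105 -0.0079] col [60. 59. 58.]
0.11 58 x [-0.0134  0.0105] y [-0.0131 -0.0111 -0.0055] col [51. 50. 50.]
top2 99 z range -0.0692 0.0724 px 319 337 161 177
-0.06 16 x [-0.04   -0.0299] y [-0.0129  0.0043  0.0111] col [60. 46. 49.]
-0.05 8 x [-0.0352 -0.0141] y [-0.0146  0.0148  0.0169] col [62. 50. 54.]
-0.02 6 x [-0.0281 -0.0143] y [0.0094 0.0155 0.0173] col [71. 64. 66.]
0.0 12 x [-0.0275  0.0026] y [-0.0093  0.0136  0.0185] col [127. 127. 126.]
0.01 16 x [-0.0294 -0.0029] y [0.0089 0.0175 0.0187] col [122. 120. 120.]
0.03 7 x [-0.0293  0.0042] y [0.009  0.0181 0.0194] col [98. 95. 96.]
0.06 7 x [-0.029   0.0133] y [0.0079 0.0174 0.0197] col [103.  99.  96.]
```

```bash
cat >> go.py <<'E'
CUP=np.array([0,.0005,.117])
def pose(spot,n,off,xref=(np.cos(np.radians(-62.5)),np.sin(np.radians(-62.5)),0)):
    """tool pose with relaxed cup face centre at spot+n*off"""
    n=np.array(n)/np.linalg.norm(n);z=-n;x=np.array(xref)-np.dot(xref,z)*z;x/=np.linalg.norm(x)
    Rm=np.c_[x,np.cross(z,x),z];return np.array(spot)+n*off-Rm@CUP,Rm
def az(t,a):
    t,a=np.radians([t,a]);return np.array([np.sin(t)*np.cos(a),np.sin(t)*np.sin(a),np.cos(t)])
SPOT=[.5385,.2375,.0938];N=az(20,-27)
E
python3 - <<'E'
from go import *
p,Rm=pose(SPOT,N,.06);print(p);need(p,Rm)
E
```

```text
[0.59287328 0.2102424  0.2600222 ]
t 4.1 d [-0.4431 -0.3027  0.0027] w [-0.2062 -0.2795  0.0293] F [-0.27 -0.49 -2.22] T [0.034 0.016 0.022] grip 0.504 q [-0.668  0.025  1.591 -0.     1.528  0.423]
```

```bash
python3 -m handwheel '[{"dx":-0.015,"dy":-0.01,"dz":-0.01,"ax":0,"ay":0,"az":0},{"dx":-0.05,"dy":-0.034,"dz":-0.02,"ax":0,"ay":0,"az":0},{"dx":-0.09,"dy":-0.062,"dz":-0.03,"ax":0,"ay":0,"az":0},{"dx":-0.13,"dy":-0.09,"dz":-0.03,"ax":0,"ay":0,"az":0},{"dx":-0.17,"dy":-0.117,"dz":-0.03,"ax":0,"ay":0,"az":0}]'; python3 -m handwheel '[{"dx":-0.04,"dy":-0.027,"dz":0,"ax":-0.02,"ay":-0.03,"az":0},{"dx":-0.08,"dy":-0.055,"dz":0,"ax":-0.06,"ay":-0.08,"az":0},{"dx":-0.12,"dy":-0.082,"dz":0,"ax":-0.1,"ay":-0.14,"az":0.01},{"dx":-0.16,"dy":-0.109,"dz":0,"ax":-0.14,"ay":-0.2,"az":0.02},{"dx":-0.19,"dy":-0.13,"dz":0,"ax":-0.18,"ay":-0.25,"az":0.025}]'; python3 - <<'E'
from go import *
p,Rm=pose(SPOT,N,.06);need(p,Rm)
E
```

```text
time: 4.72
tool_pos: [0.5544, -0.1153, 0.2938]
tool_rot: [-0.0, 0.855, -0.519, 0.0]
contact_force: [0.9, -0.1, -3.1]
gripper_width: 0.509
time: 5.35
tool_pos: [0.5818, 0.1134, 0.2937]
tool_rot: [0.012, 0.839, -0.522, -0.154]
contact_force: [0.8, 0.2, -2.4]
gripper_width: 0.509
t 5.35 d [-0.0724 -0.0597  0.0427] w [-0.0252 -0.0301  0.0064] F [ 0.8   0.19 -2.45] T [-0.148 -0.256  0.029] grip 0.509 q [0.    0.114 1.467 0.146 1.835 1.133]
```

```bash
python3 -m handwheel '[{"dx":-0.03,"dy":-0.025,"dz":0.015,"ax":-0.01,"ay":-0.015,"az":0},{"dx":-0.055,"dy":-0.045,"dz":0.03,"ax":-0.02,"ay":-0.03,"az":0.006},{"dx":-0.07,"dy":-0.058,"dz":0.04,"ax":-0.025,"ay":-0.03,"az":0.006},{"dx":-0.072,"dy":-0.06,"dz":0.043,"ax":-0.025,"ay":-0.03,"az":0.006},{"dx":-0.072,"dy":-0.06,"dz":0.043,"ax":-0.025,"ay":-0.03,"az":0.006}]'; python3 - <<'E'
from go import *
p,Rm=pose(SPOT,N,.06);need(p,Rm)
for n in ['scene','top','wrist']:
    f=manip.grab_frame(n);pickle.dump(f,open(f'pics/{n}3.pkl','wb'));cv2.imwrite(f'pics/{n}3.png',f['image'])
E
```

```text
time: 5.98
tool_pos: [0.5938, 0.2067, 0.2593]
tool_rot: [0.015, 0.834, -0.524, -0.172]
contact_force: [0.2, -0.1, -2.4]
gripper_width: 0.513
t 5.97 d [-0.0037 -0.0007  0.0001] w [-0.0017 -0.0019 -0.0015] F [ 0.24 -0.09 -2.43] T [-0.144 -0.372  0.015] grip 0.513 q [0.13  0.215 1.417 0.199 1.795 1.269]
```

View pics/wrist3.png

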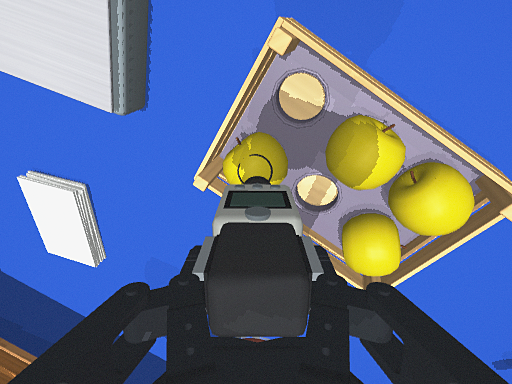

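View pics/scene3.png

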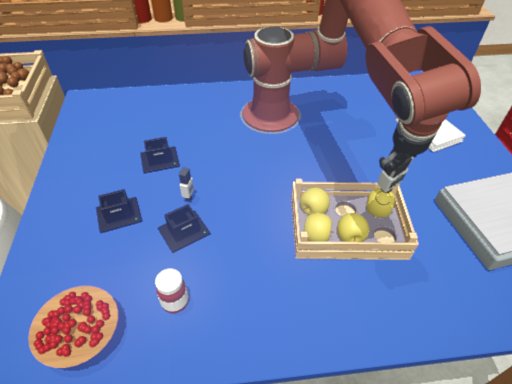

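View pics/top3.png

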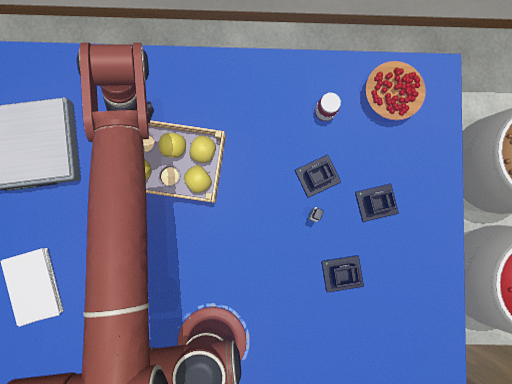

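The wrist view shows the ring at (255,165) with the cup at (257,183) hiding its near side. The scene view shows the meter tilted over the apple at (390,185). I'll re-measure the ring and cup in the wrist image.

```bash
cat > ring.py <<'E'
from go import *
from scipy.optimize import least_squares
def ring(name,bhth=25,mask=None):
    f=load(name);im=f["image"];C=cloud(f);P=C.reshape(-1,3);hsv=cv2.cvtColor(im,cv2.COLOR_BGR2HSV)
    m=((hsv[...,0]>20)&(hsv[...,0]<36)&(hsv[...,1]>110)).reshape(-1)&(P[:,2]>.04)&(np.hypot(P[:,0]-.526,P[:,1]-.243)<.05)
    A=P[m];g=least_squares(lambda c:np.linalg.norm(A-c,axis=1)-.042,[.526,.243,.054],loss="soft_l1",f_scale=.001);c=g.x
    print(name,"apple",m.sum(),c.round(4),np.median(abs(g.fun)).round(5))
    big=cv2.resize(im,None,fx=4,fy=4,interpolation=cv2.INTER_CUBIC)
    bh=cv2.morphologyEx(cv2.cvtColor(big,cv2.COLOR_BGR2GRAY),cv2.MORPH_BLACKHAT,cv2.getStructuringElement(cv2.MORPH_ELLIPSE,(25,25)))
    hb=cv2.resize(((P[:,2]<.1)&(np.linalg.norm(P-c,axis=1)<.05)).reshape(384,512).astype(np.uint8),None,fx=4,fy=4,interpolation=cv2.INTER_NEAREST)
    v,u=np.nonzero((bh>bhth)&(hb>0));uv=np.c_[(u+.5)/4-.5,(v+.5)/4-.5]
    d=rays(f,uv);d/=np.linalg.norm(d,axis=1)[:,None];o=np.array(f["xyz"])-c
    b=d@o;disc=b*b-(o@o-.042**2);k=disc>0
    Q=o+d[k]*(-b[k]-np.sqrt(disc[k]))[:,None];uvk=uv[k]
    n0=N;h0=.042*np.cos(np.arcsin(20/42));k=abs(Q@n0-h0)<.006;Q=Q[k];uvk=uvk[k]
    for th in (.004,.002,.0015):
        g=least_squares(lambda p:(Q@(p/np.linalg.norm(p))-h0),n0,loss="soft_l1",f_scale=.0005);n0=g.x/np.linalg.norm(g.x)
        k=abs(Q@n0-h0)<th;Q=Q[k];uvk=uvk[k]
    print("ring",len(Q),"n",n0.round(4),"tilt",np.degrees(np.arccos(n0[2])).round(2),"azi",np.degrees(np.arctan2(n0[1],n0[0])).round(2),"spot",(c+.042*n0).round(4))
    for a in uvk: cv2.circle(big,tuple(((a+.5)*4).astype(int).tolist()),0,(0,0,255),-1)
    p=((proj(f,c+.042*n0)[0]+.5)*4).astype(int);cv2.circle(big,tuple(p.tolist()),3,(255,0,0),-1)
    return f,big[max(p[1]-200,0):p[1]+200,max(p[0]-200,0):p[0]+200]
E
python3 - <<'E'
from ring import *
f,a=ring("wrist3");_,b=ring("wrist3",15)
cv2.imwrite("pics/r3.png",cv2.hconcat([a,b]))
st=manip.state();Rc=rot(st["tool_rot"]);Q=Rc.inv().apply(cloud(f).reshape(-1,3)-st["tool_pos"])
m=(f["z_map"].ravel()>0)&(np.hypot(Q[:,0],Q[:,1])<.025)&(Q[:,2]>.08)&(Q[:,2]<.125)
q=Q[m]
for a in np.arange(.08,.125,.004):
    k=(q[:,2]>=a)&(q[:,2]<a+.004)
    if k.sum()>2: print(a.round(3),k.sum(),np.percentile(q[k],[2,98],axis=0)[:,:2].round(4).tolist())
E
```

```text
wrist3 apple 2403 [0.5263 0.2442 0.0544] 0.00051
ring 2733 n [ 0.3145 -0.1474  0.9377] tilt 20.32 azi -25.11 spot [0.5396 0.238  0.0938]
wrist3 apple 2403 [0.5263 0.2442 0.0544] 0.00051
ring 3105 n [ 0.3159 -0.1501  0.9368] tilt 20.47 azi -25.41 spot [0.5396 0.2379 0.0938]
0.088 14 [[-0.0072, -0.0135], [0.0027, -0.0121]]
0.1 7 [[-0.0049, -0.0107], [0.0022, -0.0096]]
0.104 85 [[-0.0115, -0.0124], [0.0088, -0.0076]]
0.108 30 [[-0.0131, -0.0127], [0.0093, -0.0067]]
0.112 30 [[-0.0137, -0.0129], [0.011, -0.0051]]
0.116 14 [[-0.0139, -0.0126], [0.0098, -0.0059]]
```

View pics/r3.png

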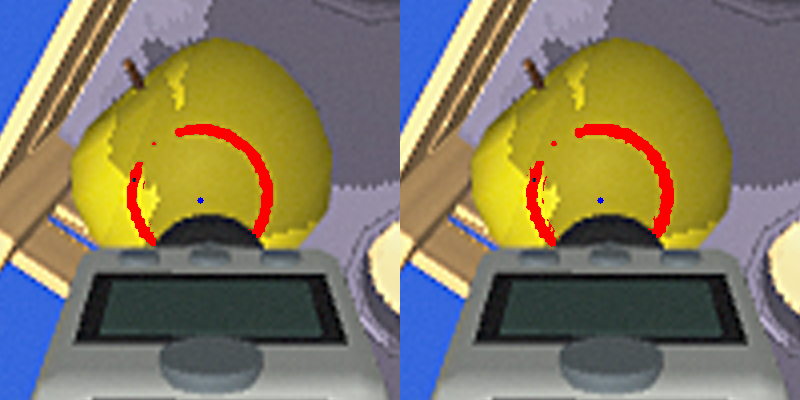

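```bash
cat >> go.py <<'E'
CUP=np.array([-.0008,.0012,.117])
SPOT=[.5393,.238,.0938];N=az(20,-25.5)
E
python3 - <<'E'
from go import *
p,Rm=pose(SPOT,N,.012);need(p,Rm)
E
```

```text
t 6.12 d [-0.0043 -0.0031  0.0488] w [-0.0102  0.0039 -0.0002] F [-0.16  1.12 -2.83] T [-0.087 -0.349 -0.065] grip 0.512 q [0.129 0.214 1.416 0.199 1.795 1.269]
```

```bash
python3 -m handwheel '[{"dx":-0.004,"dy":-0.003,"dz":0.01,"ax":-0.01,"ay":0.004,"az":0},{"dx":-0.004,"dy":-0.003,"dz":0.025,"ax":-0.01,"ay":0.004,"az":0},{"dx":-0.004,"dy":-0.003,"dz":0.04,"ax":-0.01,"ay":0.004,"az":0},{"dx":-0.004,"dy":-0.003,"dz":0.049,"ax":-0.01,"ay":0.004,"az":0},{"dx":-0.004,"dy":-0.003,"dz":0.049,"ax":-0.01,"ay":0.004,"az":0}]'; python3 -m handwheel '[{"dx":0,"dy":0,"dz":0,"ax":0,"ay":0,"az":0},{"dx":0,"dy":0,"dz":0,"ax":0,"ay":0,"az":0}]';python3 - <<'E'
from go import *
p,Rm=pose(SPOT,N,.012);need(p,Rm)
for n in ['scene','wrist']:
    f=manip.grab_frame(n);pickle.dump(f,open(f'pics/{n}4.pkl','wb'))
from ring import ring
f,a=ring("wrist4",15)
st=manip.state();T=lambda P:rot(st["tool_rot"]).apply(np.atleast_2d(P))+st["tool_pos"]
s=load("scene4")
sp=np.array(SPOT)
print("scene px spot",proj(s,sp),"cup",proj(s,T(CUP)))
u,v=proj(s,sp)[0].astype(int)
b=cv2.resize(s["image"][v-33:v+33,u-33:u+33],(400,400),interpolation=cv2.INTER_CUBIC)
a=cv2.resize(a,(400,400));cv2.imwrite("pics/r4.png",cv2.hconcat([a,b]))
Q=rot(st["tool_rot"]).inv().apply(cloud(f).reshape(-1,3)-st["tool_pos"])
C=Q.reshape(384,512,3);im=f["image"].astype(int)
m=(f["z_map"]>0)&(np.hypot(C[...,0],C[...,1])<.025)&(C[...,2]>.1)&(C[...,2]<.122)&(im.max(2)<90)
print(m.sum(),np.percentile(C[m],[2,50,98],axis=0).round(4).tolist())
E
```

```text
time: 6.75
tool_pos: [0.5792, 0.2196, 0.212]
tool_rot: [0.021, 0.834, -0.523, -0.174]
contact_force: [-0.3, -0.4, -1.8]
gripper_width: 0.508
time: 7.0
tool_pos: [0.5806, 0.2196, 0.2143]
tool_rot: [0.02, 0.834, -0.523, -0.172]
contact_force: [0.2, -0.1, -2.3]
gripper_width: 0.508
t 7.0 d [ 0.0005  0.0005 -0.0003] w [-0.0002 -0.0001  0.001 ] F [ 0.23 -0.12 -2.32] T [-0.138 -0.263  0.027] grip 0.508 q [0.154 0.224 1.482 0.196 1.725 1.276]
wrist4 apple 2387 [0.5262 0.244  0.0548] 0.00056
ring 2536 n [ 0.3193 -0.1369  0.9377] tilt 20.33 azi -23.21 spot [0.5396 0.2382 0.0942]
scene px spot [[383.77621109 196.56004008]] cup [[384.8507637 194.9552297]]
152 [[-0.0127, -0.0128, 0.1019], [-0.0014, -0.0108, 0.1065], [0.01, -0.0064, 0.1165]]
```

View pics/r4.png

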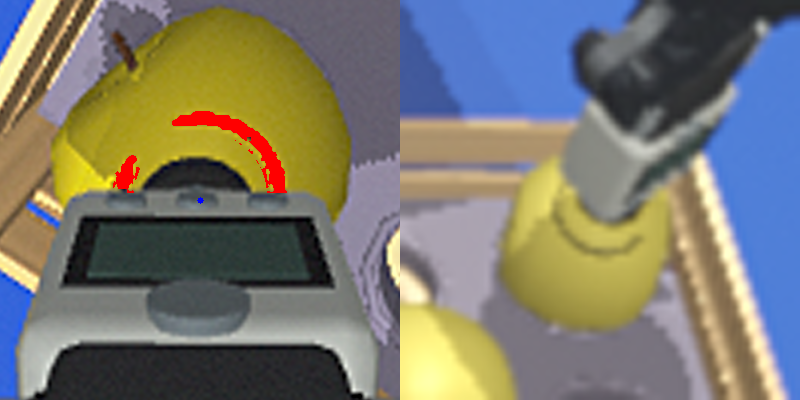

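The cup is laterally centred with the ring: cup at about (195,170) and ring at about (200,·) in the crop. I'll descend along the axis in small steps and watch the force.

```bash
python3 -m handwheel '[{"dx":0.0005,"dy":0.0005,"dz":0.003,"ax":0,"ay":0,"az":0},{"dx":0.0005,"dy":0.0005,"dz":0.006,"ax":0,"ay":0,"az":0},{"dx":0.0005,"dy":0.0005,"dz":0.009,"ax":0,"ay":0,"az":0},{"dx":0.0005,"dy":0.0005,"dz":0.01,"ax":0,"ay":0,"az":0},{"dx":0.0005,"dy":0.0005,"dz":0.01,"ax":0,"ay":0,"az":0}]'; python3 -m handwheel '[{"dx":0,"dy":0,"dz":0,"ax":0,"ay":0,"az":0},{"dx":0,"dy":0,"dz":0,"ax":0,"ay":0,"az":0},{"dx":0,"dy":0,"dz":0,"ax":0,"ay":0,"az":0}]';python3 - <<'E'
from go import *
p,Rm=pose(SPOT,N,.002);need(p,Rm)
for i in range(3):
    manip.grab_frame("top");st=manip.state();print((st["contact_force"]@N).round(2),st["contact_force"].round(2))
E
```

```text
time: 7.72
tool_pos: [0.5767, 0.2204, 0.204]
tool_rot: [0.02, 0.834, -0.523, -0.173]
contact_force: [1.0, -0.3, -2.0]
gripper_width: 0.51
time: 8.1
tool_pos: [0.5768, 0.2204, 0.2041]
tool_rot: [0.02, 0.834, -0.523, -0.173]
contact_force: [0.6, 0.7, -2.2]
gripper_width: 0.513
t 8.1 d [ 0.     -0.0003 -0.0012] w [0.0011 0.0003 0.0008] F [ 0.63  0.68 -2.2 ] T [-0.145 -0.285 -0.038] grip 0.513 q [0.156 0.224 1.499 0.196 1.709 1.274]
-2.2 [-1.13 -0.37 -2.03]
-2.18 [-0.   -0.99 -2.48]
-2.01 [ 0.4   0.22 -2.24]
```

```bash
for i in 1; do python3 -m handwheel '[{"dx":0,"dy":0,"dz":0.001,"ax":0,"ay":0,"az":0},{"dx":0,"dy":0,"dz":0.002,"ax":0,"ay":0,"az":0},{"dx":0,"dy":0,"dz":0.003,"ax":0,"ay":0,"az":0},{"dx":0,"dy":0,"dz":0.003,"ax":0,"ay":0,"az":0},{"dx":0,"dy":0,"dz":0.003,"ax":0,"ay":0,"az":0}]';done;python3 - <<'E'
from go import *
p,Rm=pose(SPOT,N,-.002);need(p,Rm)
for i in range(4):
    manip.grab_frame("top");st=manip.state();print((st["contact_force"]@N).round(2),st["contact_force"].round(2))
for n in ['scene','wrist']:
    f=manip.grab_frame(n);pickle.dump(f,open(f'pics/{n}5.pkl','wb'))
s=load("scene5");f=load("wrist5")
u,v=proj(s,SPOT)[0].astype(int);b=cv2.resize(s["image"][v-25:v+25,u-25:u+25],(400,400),interpolation=cv2.INTER_CUBIC)
u,v=proj(f,SPOT)[0].astype(int);a=cv2.resize(f["image"][v-50:v+50,u-50:u+50],(400,400),interpolation=cv2.INTER_CUBIC)
cv2.imwrite("pics/r5.png",cv2.hconcat([a,b]))
E
```

```text
time: 8.88
tool_pos: [0.576, 0.2208, 0.2016]
tool_rot: [0.02, 0.834, -0.523, -0.173]
contact_force: [1.1, -0.9, 0.1]
gripper_width: 0.508
t 8.88 d [ 0.     -0.0002  0.0001] w [0.0006 0.0002 0.0009] F [ 1.12 -0.86  0.09] T [-0.178 -0.305 -0.01 ] grip 0.508 q [0.157 0.224 1.503 0.197 1.704 1.274]
0.63 [ 0.44 -0.82  0.39]
-0.03 [ 0.94 -0.29 -0.38]
-0.08 [ 0.49 -0.31 -0.29]
-0.03 [-0.14  0.45  0.09]
```

View pics/r5.png

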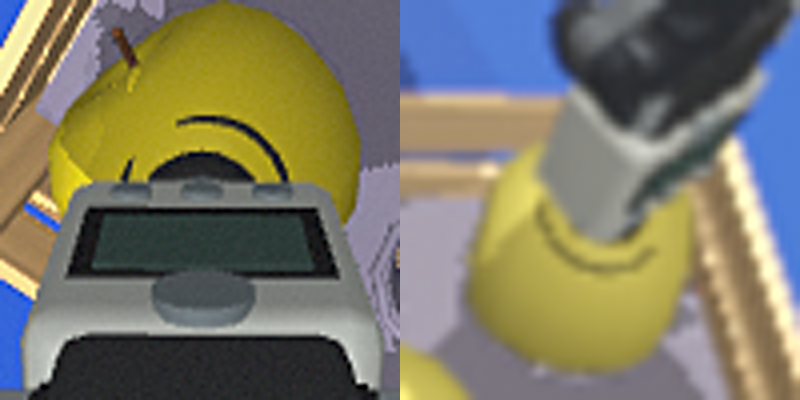

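At light contact (about 2 N), both views show the cup nearer the ring's robot side: the wrist gap at the far rim is about 31 px (8 mm), against about 5 mm wanted. I'll quantify that before pressing further.

```bash
cat > cupfit.py <<'E'
from ring import *
def hit(f,uv,c):
    d=rays(f,uv);d/=np.linalg.norm(d,axis=1)[:,None];o=np.array(f["xyz"])-c
    b=d@o;disc=np.maximum(b*b-(o@o-.042**2),0);return o+d*(-b-np.sqrt(disc))[:,None]
def fit(Q,r,n0):
    h=np.sqrt(.042**2-r*r);g=least_squares(lambda p:np.r_[Q@(p/np.linalg.norm(p))-h],n0,loss="soft_l1",f_scale=.0005);return g.x/np.linalg.norm(g.x),np.median(abs(g.fun))
def run(name,c,out,roi):
    f=load(name);K=4 if name[0]=="w" else 8
    x0,y0,x1,y1=roi
    im=cv2.resize(f["image"][y0:y1,x0:x1],None,fx=K,fy=K,interpolation=cv2.INTER_CUBIC)
    hsv=cv2.cvtColor(im,cv2.COLOR_BGR2HSV)
    yel=((hsv[...,0]>18)&(hsv[...,0]<40)&(hsv[...,1]>90)&(hsv[...,2]>80)).astype(np.uint8)
    yf=cv2.morphologyEx(yel,cv2.MORPH_CLOSE,np.ones((K*3+1,K*3+1)))  # closes thin ring
    dark=((im.max(2)<75)&(yf==0)).astype(np.uint8)
    bnd=dark&cv2.dilate(yf,np.ones((2*K//2+1,2*K//2+1)))
    ringm=((yf==1)&(yel==0)).astype(np.uint8)
    px=lambda m:(lambda v,u:np.c_[(u+.5)/K-.5+x0,(v+.5)/K-.5+y0])(*np.nonzero(m))
    Qr=hit(f,px(ringm),c);Qc=hit(f,px(bnd),c)
    h=np.sqrt(.042**2-.02**2);k=abs(Qr@N-h)<.005;Qr=Qr[k]
    Qc=Qc[np.linalg.norm(Qc-.042*N,axis=1)<.02]
    nr,er=fit(Qr,.02,N);nc,ec=fit(Qc,.015,N)
    Rt=rot(manip.state()["tool_rot"])
    print(name,"ring",len(Qr),nr.round(3),er.round(5),"cup",len(Qc),nc.round(3),ec.round(5),"cup-ring in tool mm",(Rt.inv().apply((nc-nr)*42)).round(2))
    im[bnd>0]=(255,0,0);im[ringm>0]=(0,0,255);cv2.imwrite(out,im)
E
python3 - <<'E'
from cupfit import *
c=np.array([.5262,.244,.0545])
for n in("wrist5","scene5"):
    u,v=proj(load(n),SPOT)[0].astype(int);w=45 if n[0]=="w" else 22
    run(n,c,f"pics/f_{n}.png",(u-w,v-w,u+w,v+w))
a=cv2.imread("pics/f_wrist5.png");b=cv2.imread("pics/f_scene5.png");b=cv2.resize(b,(360,360));cv2.imwrite("pics/f5.png",cv2.hconcat([a,b]))
E
```

```text
wrist5 ring 1064 [ 0.32  -0.141  0.937] 0.0002 cup 300 [ 0.251 -0.153  0.956] 6e-05 cup-ring in tool mm [-0.9   2.92  0.08]
scene5 ring 50 [ 0.1   -0.207  0.973] 0.0001 cup 0 [ 0.309 -0.147  0.94 ] nan cup-ring in tool mm [ 1.62 -9.01 -1.02]
  return _methods._mean(a, axis=axis, dtype=dtype,
  ret = ret.dtype.type(ret / rcount)
```

View pics/f5.png

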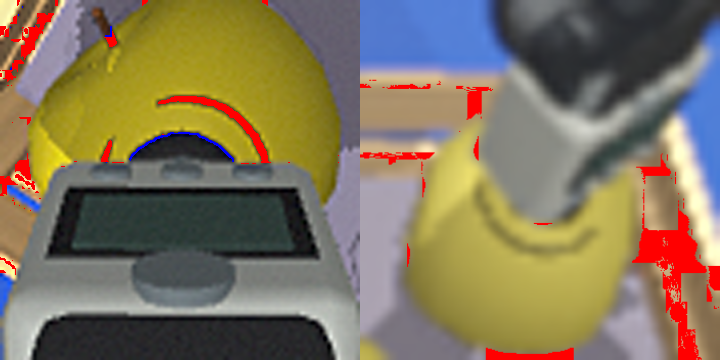

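```bash
python3 - <<'E'
from cupfit import *
s=load("scene5");u0,v0=proj(s,SPOT)[0].astype(int)-22
k=360/44
Rt=rot(manip.state()["tool_rot"])
for c in ([.5262,.244,.0545],[.5263,.2421,.0535]):
    c=np.array(c)
    for nm,x,y in [("cupbottom",545-360,222),("ringbottom",547-360,249),("ringright",595-360,234),("ringleft",482-360,203)]:
        q=hit(s,[[x/k-.5+u0,y/k-.5+v0]],c)[0];print(nm,(q+c).round(4),"rel spot tool",Rt.inv().apply(q+c-SPOT).round(4))
# free radius fit on wrist
f=load("wrist5");im=cv2.imread("pics/f_wrist5.png")
u,v=proj(f,SPOT)[0].astype(int)
m=(im==(255,0,0)).all(2);vv,uu=np.nonzero(m);Q=hit(f,np.c_[(uu+.5)/4-.5+u-45,(vv+.5)/4-.5+v-45],np.array([.5262,.244,.0545]))
Q=Q[np.linalg.norm(Q-.042*N,axis=1)<.02]
for r in (.0135,.014,.015): n_,e=fit(Q,r,N);print(r,e,Rt.inv().apply((n_-np.array([.32,-.141,.937]))*42).round(2))
E
```

```text
cupbottom [0.5491 0.2341 0.0883] rel spot tool [ 0.0087 -0.008   0.0016]
ringbottom [0.5561 0.234  0.0823] rel spot tool [ 0.0132 -0.0152  0.005 ]
ringright [0.5538 0.2508 0.0854] rel spot tool [-0.0033 -0.0202  0.0053]
ringleft [0.536  0.2172 0.0853] rel spot tool [0.0193 0.0104 0.0059]
cupbottom [0.5489 0.2343 0.088 ] rel spot tool [ 0.0086 -0.0079  0.0019]
ringbottom [0.5559 0.2341 0.0822] rel spot tool [ 0.0131 -0.0151  0.0052]
ringright [0.5531 0.2513 0.0845] rel spot tool [-0.0038 -0.02    0.0064]
ringleft [0.5363 0.217  0.0857] rel spot tool [0.0194 0.0103 0.0055]
0.0135 7.404832070240577e-05 [-0.88  1.05  0.02]
0.014 5.8016127643265025e-05 [-0.89  1.68  0.03]
0.015 5.797075289014006e-05 [-0.9   2.93  0.08]
```

The wrist fit puts the cup about (-0.9, +2.9) mm off the ring centre in tool axes, the scene points give about 3 mm along the same direction, and depth gives somewhat less. I'll back off, shift by (+0.9, -2.4) mm and come down again.

```bash
python3 -m handwheel '[{"dx":0,"dy":0,"dz":-0.005,"ax":0,"ay":0,"az":0},{"dx":0.0009,"dy":-0.0024,"dz":-0.006,"ax":0,"ay":0,"az":0},{"dx":0.0009,"dy":-0.0024,"dz":-0.006,"ax":0,"ay":0,"az":0},{"dx":0.0009,"dy":-0.0024,"dz":-0.003,"ax":0,"ay":0,"az":0},{"dx":0.0009,"dy":-0.0024,"dz":-0.002,"ax":0,"ay":0,"az":0}]'; python3 -m handwheel '[{"dx":0,"dy":0,"dz":0.001,"ax":0,"ay":0,"az":0},{"dx":0,"dy":0,"dz":0.002,"ax":0,"ay":0,"az":0},{"dx":0,"dy":0,"dz":0.003,"ax":0,"ay":0,"az":0},{"dx":0,"dy":0,"dz":0.003,"ax":0,"ay":0,"az":0},{"dx":0,"dy":0,"dz":0.003,"ax":0,"ay":0,"az":0}]';cat > chk.py <<'E'
from cupfit import *
k=sys.argv[1]
p,Rm=pose(SPOT,N,-.002);need(p,Rm)
F=[]
for i in range(4): manip.grab_frame("top");F.append(manip.state()["contact_force"])
print("F.n",(np.array(F)@N).round(2),"mean",np.mean(F,0).round(2))
for n in ['scene','wrist']:
    f=manip.grab_frame(n);pickle.dump(f,open(f'pics/{n}{k}.pkl','wb'))
f=load("wrist"+k);u,v=proj(f,SPOT)[0].astype(int)
run("wrist"+k,np.array([.5262,.244,.0545]),f"pics/f_w{k}.png",(u-45,v-45,u+45,v+45))
s=load("scene"+k);u,v=proj(s,SPOT)[0].astype(int);b=cv2.resize(s["image"][v-22:v+22,u-22:u+22],(360,360),interpolation=cv2.INTER_CUBIC)
cv2.imwrite(f"pics/f{k}.png",cv2.hconcat([cv2.imread(f"pics/f_w{k}.png"),b]))
E
python3 chk.py 6
```

```text
time: 9.8
tool_pos: [0.5787, 0.2208, 0.202]
tool_rot: [0.02, 0.834, -0.523, -0.173]
contact_force: [0.8, -0.6, -0.4]
gripper_width: 0.508
time: 10.42
tool_pos: [0.5781, 0.2213, 0.1999]
tool_rot: [0.02, 0.834, -0.523, -0.173]
contact_force: [0.3, 0.1, 1.1]
gripper_width: 0.504
t 10.43 d [-0.0009  0.0022 -0.0009] w [0.0007 0.0002 0.0009] F [0.34 0.07 1.1 ] T [-0.225 -0.137  0.038] grip 0.504 q [0.157 0.23  1.499 0.197 1.702 1.274]
F.n [1.61 0.79 1.04 1.28] mean [ 1.03 -0.26  0.88]
wrist6 ring 937 [ 0.317 -0.143  0.938] 0.00021 cup 297 [ 0.308 -0.147  0.94 ] 6e-05 cup-ring in tool mm [ 0.    0.43 -0.  ]
```

View pics/f6.png

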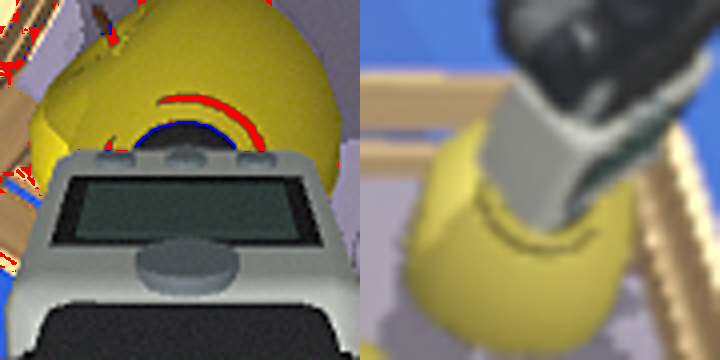

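The cup is now concentric with the ring (0.4 mm by the wrist fit), the far-rim gap is even, and the press is about 3.3 N. I'll add 0.6 mm and hold for over 2 s.

```bash
python3 -m handwheel '[{"dx":0,"dy":0,"dz":0.0006,"ax":0,"ay":0,"az":0},{"dx":0,"dy":0,"dz":0.0006,"ax":0,"ay":0,"az":0},{"dx":0,"dy":0,"dz":0.0006,"ax":0,"ay":0,"az":0},{"dx":0,"dy":0,"dz":0.0006,"ax":0,"ay":0,"az":0},{"dx":0,"dy":0,"dz":0.0006,"ax":0,"ay":0,"az":0}]'; for i in 1 2 3 4 5; do python3 -m handwheel '[{"dx":0,"dy":0,"dz":0,"ax":0,"ay":0,"az":0},{"dx":0,"dy":0,"dz":0,"ax":0,"ay":0,"az":0},{"dx":0,"dy":0,"dz":0,"ax":0,"ay":0,"az":0},{"dx":0,"dy":0,"dz":0,"ax":0,"ay":0,"az":0},{"dx":0,"dy":0,"dz":0,"ax":0,"ay":0,"az":0}]' | tr '\n' ' ';echo;done; python3 chk.py 7
```

```text
time: 11.35
tool_pos: [0.5778, 0.2214, 0.199]
tool_rot: [0.02, 0.834, -0.523, -0.173]
contact_force: [1.1, -0.4, 1.2]
gripper_width: 0.51
time: 11.98 tool_pos: [0.5777, 0.2214, 0.199] tool_rot: [0.02, 0.834, -0.523, -0.173] contact_force: [1.6, -0.4, 1.6] gripper_width: 0.508 
time: 12.6 tool_pos: [0.5778, 0.2213, 0.199] tool_rot: [0.02, 0.834, -0.523, -0.173] contact_force: [0.3, -0.5, 1.4] gripper_width: 0.509 
time: 13.22 tool_pos: [0.5778, 0.2214, 0.199] tool_rot: [0.02, 0.834, -0.523, -0.173] contact_force: [1.5, -0.4, 1.2] gripper_width: 0.508 
time: 13.85 tool_pos: [0.5777, 0.2213, 0.199] tool_rot: [0.02, 0.834, -0.523, -0.173] contact_force: [1.0, -0.0, 1.7] gripper_width: 0.508 
time: 14.48 tool_pos: [0.5777, 0.2213, 0.1989] tool_rot: [0.02, 0.834, -0.523, -0.173] contact_force: [1.1, 0.2, 1.8] gripper_width: 0.509 
t 14.47 d [-0.0009  0.0021 -0.0019] w [0.0012 0.0004 0.0008] F [1.13 0.17 1.83] T [-0.166 -0.188  0.038] grip 0.509 q [0.157 0.231 1.5   0.197 1.701 1.274]
F.n [1.4  1.46 1.42 1.63] mean [ 0.84 -0.36  1.24]
wrist7 ring 928 [ 0.315 -0.141  0.938] 0.00021 cup 293 [ 0.305 -0.149  0.941] 6e-05 cup-ring in tool mm [ 0.09  0.54 -0.  ]
```

```bash
python3 - <<'E'
from cupfit import *
f=load("wrist7");m=manip.state()
Q=rot(m["tool_rot"]).inv().apply(cloud(f).reshape(-1,3)-m["tool_pos"])
ok=f["z_map"].ravel()>0
for a in (.015,.03,.045,.06):
    k=ok&(abs(Q[:,0])<.035)&(abs(Q[:,1])<.03)&(Q[:,2]>a)&(Q[:,2]<a+.015);print(a,np.percentile(Q[k,0],[2,98]).round(4),np.percentile(Q[k,1],[2]).round(4))
# other things moved? compare wrist3 vs scene
a=load("scene0")["image"].astype(int);b=load("scene7")["image"]
cv2.imwrite("pics/s7.png",b)
E
```

```text
0.015 [-0.0265  0.0244] [-0.0176]
0.03 [-0.0265  0.0241] [-0.0173]
0.045 [-0.0264  0.024 ] [-0.0173]
0.06 [-0.0265  0.0239] [-0.0176]
```

View pics/f7.png

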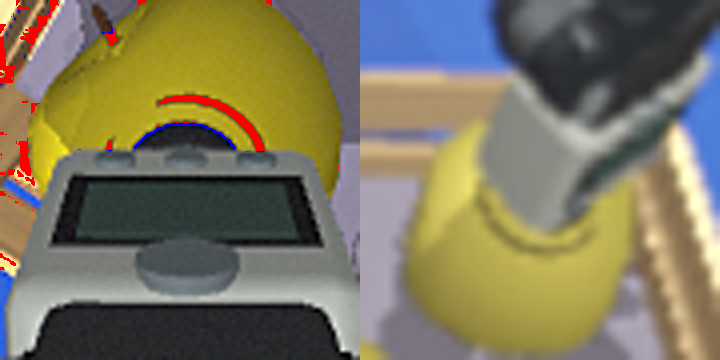

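```bash
python3 - <<'E'
from cupfit import *
# apple/jar displacement between scene0 and scene7 by sphere fit / jar lid centroid
cs=[[.5263,.2421,.053],[.595,.13,.053],[.589,.037,.053],[.498,.052,.053]]
for n in("scene0","scene7"):
    f=load(n);P=cloud(f).reshape(-1,3);hsv=cv2.cvtColor(f["image"],cv2.COLOR_BGR2HSV)
    y=((hsv[...,0]>20)&(hsv[...,0]<36)&(hsv[...,1]>110)).reshape(-1)
    for c in cs:
        A=P[y&(np.linalg.norm(P-c,axis=1)<.048)];g=least_squares(lambda c:np.linalg.norm(A-c,axis=1)-.042,c,loss="soft_l1",f_scale=.001);print(n,g.x.round(4),len(A))
    m=(P[:,2]>.098)&(P[:,2]<.112)&(np.hypot(P[:,0]-.733,P[:,1]+.337)<.06);print("jar",P[m].mean(0).round(4))
E
```

```text
scene0 [0.5262 0.2421 0.0525] 599
scene0 [0.6042 0.1358 0.052 ] 399
scene0 [0.5951 0.0417 0.0528] 439
scene0 [0.5018 0.0546 0.053 ] 522
jar [ 0.7438 -0.3459  0.1038]
scene7 [0.5261 0.2424 0.0527] 443
scene7 [0.6039 0.1355 0.0519] 410
scene7 [0.5951 0.0418 0.0526] 439
scene7 [0.5016 0.0549 0.053 ] 496
jar [ 0.7435 -0.3459  0.1039]
```

The press is steady at about 3.6-4 N after 3 s. The cup is within about 0.6 mm of centre and nothing has moved, so I'm handing in.

```bash
python3 -c "
from plant import manip
print(manip.job_done());s=manip.state();print(s['time'],s['tool_pos'],s['contact_force'])"
```

```text
the job is handed in; nothing more can be done
None
the job is handed in; nothing more can be done
```

I lifted the large meter out of the leftmost cradle and seated its cup on the marked apple. It was steady on the spot for over 3 s before I handed in at about 15 s, still gripped and pressing; no verdict is reported.

- **Centring:** in the wrist view the cup is about 0.5 mm from the ring's centre. That fit assumes the full 15 mm cup radius; a smaller visible rim would shift it by 1–2 mm, still inside the 6 mm limit. At first contact the cup was about 3 mm off towards the robot, so I backed off, shifted it and set it down again. The first depth estimate had put that offset at only about 1 mm.
- **Squareness:** tool and skin normal agree to about 1°, taking the spot's stated 20° lean. The meter sat straight in the fingers to about 1°.
- **Force:** about 3.6 N from the force reading, with about 0.5 N of noise. That is about 3.6 mm of squash, inferred from the spring rate, since I could not see the squash directly.
- **Other objects:** all four apples and the jar moved less than 0.5 mm from their starts, as measured in the scene camera.

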